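# Hang the yellow-ringed cap lamp on its charging hook

### The arm

A 6-joint arm with a two-finger parallel gripper is mounted at the origin on the work surface. World frame = base frame: x ahead of the robot, y to its left, z up, the work surface at z = 0. Lengths are in m, angles in degrees, forces in N, time in s.
With the tool pointing down it reaches from about 0.425 to 0.95 m from the base axis. Payload 3.5 kg.
Tool frame: the origin (TCP) lies at the very end of the fingers, on their centre line; the grasp point (between the pads) lies 19 mm behind it; z points along the fingers, y is the direction in which the jaws open and shut (so a half turn about z gives the same grasp; the last joint's range is limited). The gripper opens to 85 mm and grips with 20 to 120 N. Pads are 22 mm wide; open, the fingers measure 114 mm over their backs; the gripper's body (76 mm by 85 mm) begins 54 mm behind the grasp point. The pads swing forward as they close: fully open they stand 13 mm farther back than shut.
Start: joints at [59.989, 16.404, 90.338, -0, 73.258, -8.594], TCP at [0.246, 0.628, 0.231] pointing down, gripper open.
Joint ranges: [-158.93, 158.93], [-51.34, 127.21], [12.03, 142.37], [-87.48, 267.48], [13.55, 161.25], [-162.69, 162.69]. Speed limits (degrees/s): [159.86, 159.86, 180, 180, 180, 180].

### API

Orientations are given as [roll, pitch, yaw] about the fixed x, y, z axes, in that order (R = Rz(yaw) Ry(pitch) Rx(roll)).
In Python, from rig import r gives the robot as it stands.
- The arm moves only by the tool arm_command, never from a script. Its argument "deltas" is a list of rows, each an object of numbers: "wx", "wy", "wz": the turn, a rotation vector about the world's x, y, z in rad; "tx", "ty", "tz": the shift along the world's x, y, z in cm; "claw": the closure, from 0 (fully open) to 1 (shut). In form: [{"wx": .., "wy": .., "wz": .., "tx": .., "ty": .., "tz": .., "claw": ..}, ...]. A call has exactly 5 rows; each row is the pose to reach, as a shift and turn from the pose measured when the call began; what a row does not reach only later rows make up. A row lasts 1/8 s, in which the tool goes at most 62.5 mm and 10.7 degrees, less where a joint would pass 70% of its speed; a pose out of reach is approached as far as the arm can. A call with a gripper value outside its range is refused whole. The fingers move at their own pace and stop on an object; "force" is the grip in N (left out, the last holds). Time passes only in rows, so rows that repeat a pose let the fingers close, or fill a call up. It gives the time, the measured TCP pose, the force and the opening at its end, in the units of the state.
- r.sense(): the state, without advancing time (a new reading comes with each control period).
- r.get_image(name): name is "scene" or "top" or "wrist"; returns a dict with "frame" (420x560x3 uint8, red, green, blue), "fx", "fy", "cx", "cy" (pixels), "cam_to_world" (4x4, takes a point from camera to world coordinates); the wrist camera has in their place "mount" (4x4, takes a point from camera to tool coordinates, whose origin is the TCP and whose axes are the flange's). Camera axes: x right, y down, z forward; pixel columns grow to the right and rows downward; lengths in m; the calibration is good to about 2 mm. The wrist camera is an equidistant fisheye: a pixel r from the principal point sees the ray r / f radians off the axis. A picture is of the moment at which its call begins: read the wrist's pose just before it. There is no depth.
- r.hand_in(): hands the job in, once; it reports no verdict.
The state is a dict: "t": time; "joints": joint angles; "qvel": joint speeds; "joint_efforts": joint torques, N m; "tcp_pos": TCP position; "tcp_rot": TCP orientation; "wrist_force": force on the tool from outside, world axes, zero at the start; "ft_torque": the same for the moment, N m; "gripper_width": finger opening in m.
Only numpy, scipy, OpenCV 4.12 (cv2) and the standard library are available. Lean on these libraries where they do the work, as an engineer would, in place of code of your own. Each camera call takes 0.05 s, during which the arm holds its last target. There are 200 camera calls.

### The job

Take the cap lamp head with the yellow ring from the steel shelf and hang it by the steel blade on its back over the empty upturned hook of the charging rack, with the lens facing outward, away from the rack's back panel. Then slide it down through the spring clip, gently and by feel, until its base sits fully home on the contact ledge and the charging pins are pushed in, and let go of it; pressing too hard bends the hook or breaks the ledge. Leave the other lamp heads, the rubber boot and the brass tally where they are.

Things in the scene. Friction and masses are not known exactly. Their poses are not given: they have to be found in the camera images.
- lamp: The lamp head to hang: grey aluminium case, bright yellow ring round a white lens, 160-260 g. Origin: centre of the case's underside; +x out of the lens, +z up. Case x -22..+22, y -28..+28 mm (flat parallel sides, grip these), 56 mm high, switch on top to 64 mm; ring 51 mm across, out to x +30. A steel hook blade hangs down its back. Starts upright on the shelf, facing any way.
- lens (a point): centre of the front of the yellow-ringed lens: lamp frame (+30, 0, 29) mm
- blade (a point): Middle of the hook blade on the lamp's back: lamp frame (-33.5, 0, 32.5) mm. An arm leaves the case at 48-52 mm height and carries the blade, which points down: 22 mm wide, 3 mm thick (x -35..-32), leaving a 10 mm gap to the case's back, in which the rack's hook goes.
- blade_toe (a point): Lowest end of the blade: lamp frame (-38.5, 0, 5) mm. Below 13 mm height the blade bends backward as a lead-in, so the gap widens to about 15 mm at the toe.
- rack: Grey steel charging rack fixed on the bench. Origin: bench level, under the front face of the empty hook; +x outward (the way the lens must face), +z up. Base x -70..+55, y -182..+52, 12 mm high; back panel at x -45, 162 mm high. A second position at y -130 carries a fixed black-ringed lamp: leave it.
- hook_top (a point): Middle of the top edge of the empty upturned hook (bends over 40 N): rack frame (-2, 0, 133) mm. A flat steel strap leaves the back panel at 86-90 mm height and turns up: its upright tongue is 4 mm thick (x -4..0), 26 mm wide, top rounded. Hung right, the blade is behind the tongue and the case's back lies on its front: lamp origin at rack x +22, y 0, axes parallel to the rack's.
- clip_roller (a point): Centre of the sprung roller (the clip) behind the tongue, rack frame (-6.5, 0, 126.5) mm: 10 mm thick, 16 mm long, it gives way toward the tongue. It squeezes the blade with 4-7 N; pushing the blade down past it takes about 2-9 N all the way, up to 12 N at first, so the lamp stays where it is left and does not sink by its own weight.
- cradle: Black slotted post, 40 mm wide, 62 mm high, in front of the empty hook; origin at its foot, rack (26, 0, 12) mm. In its slot a contact ledge (44 x 50 mm plate, to go under the lamp's base) is clamped by a brass thumb screw; its top is anywhere from 88 to 112 mm above the bench: not reported, found by touch. Two brass pins stand 4 mm out of it on light springs (0.6-1.8 N). Rigid; over 18 N breaks it.
- shelf: dented steel shelf plate 170 x 420 mm on low legs; origin at bench level under its centre; its top is 30 mm above the bench and carries the three lamp heads
- lamp_b: a lamp head like the first but with a black ring (same frame and sizes); leave alone
- lamp_c: another lamp head with a black ring (same frame and sizes); leave alone
- boot: squat black rubber battery boot, an open box 89 x 54 x 42 mm; origin under its centre; leave alone
- tally: brass tally disc, 44 mm across, 4 mm thick, lying flat; origin under its centre; leave alone

How it is judged:
By the outcome, as a careful person would: the job done as asked, in the order asked, and still so for the second after the job is handed in, with the robot touching nothing.
It also fails if it takes over 58 s, if anything falls off the work surface, if the arm or the gripper's body presses on something with over 40 N, if the wrist force passes 120 N, or if a joint passes its speed limit or range.

## Working session

There is one attempt and no reset: what is moved stays moved. The work goes in short steps, Python scripts to look and compute and a tool call to move; the robot and the scene stay as the last step left them, time stands still between calls to the robot, and variables do not carry over. Pictures are saved under pics/ and viewed, about 8 in all and at most 12, crops included, and the job is handed in when it is done.

Besides the shell and the picture viewer there is one more tool, called after "Emit:" as name([rows], argument=value, ...), one row to a line, values as JSON. arm_command: Moves the arm, as the interface text tells. Its arguments: {"type":"object","properties":{"deltas":{"type":"array","items":{"type":"object","properties":{"wx":{"type":"number"},"wy":{"type":"number"},"wz":{"type":"number"},"tx":{"type":"number"},"ty":{"type":"number"},"tz":{"type":"number"},"claw":{"type":"number"}}}},"force":{"type":"number"}},"required":["deltas"]}

```bash
mkdir -p pics
cat > h.py <<'E'
import numpy as np,cv2
from rig import r
from scipy.spatial.transform import Rotation as R
def save(n,f,im): cv2.imwrite(f"pics/{f}.png",im[:,:,::-1])
E
python3 - <<'E'
from h import *
import pickle
s=r.sense();print({k:np.round(v,4) for k,v in s.items()})
d={}
for n in("scene","top","wrist"):
    d[n]=r.get_image(n)
    print(n,{k:np.round(v,3).tolist() for k,v in d[n].items() if k!="frame"})
pickle.dump(d,open("d0.pkl","wb"))
for n in("scene","top"):save(n,n+"0",d[n]["frame"])
E
```

```text
{'t': np.float64(0.0), 'joints': array([ 5.99878e+01,  1.64539e+01,  9.04242e+01, -1.30000e-03,
        7.32569e+01, -8.59440e+00]), 'qvel': array([ 0.0013, -0.0496, -0.0727,  0.0617,  0.1371,  0.0379]), 'joint_efforts': array([ 1.10000e-03, -4.05993e+01, -2.92624e+01, -2.00000e-04,
        6.00000e-03,  0.00000e+00]), 'tcp_pos': array([0.2461, 0.6278, 0.2299]), 'tcp_rot': array([-1.798663e+02, -1.900000e-02,  1.585826e+02]), 'wrist_force': array([-0.1643, -1.0588,  0.7544]), 'ft_torque': array([-0.0179, -0.0333, -0.0089]), 'gripper_width': np.float64(0.0854)}
scene {'fx': 445.813, 'fy': 445.813, 'cx': 274.034, 'cy': 205.266, 'cam_to_world': [[0.778, 0.386, -0.496, 1.212], [0.629, -0.472, 0.618, -0.709], [0.004, -0.792, -0.61, 0.804], [0.0, 0.0, 0.0, 1.0]]}
top {'fx': 402.476, 'fy': 402.476, 'cx': 277.068, 'cy': 208.235, 'cam_to_world': [[-0.021, -0.985, 0.172, 0.503], [-0.999, 0.026, 0.023, -0.041], [-0.027, -0.171, -0.985, 0.892], [0.0, 0.0, 0.0, 1.0]]}
wrist {'fx': 325.192, 'fy': 325.192, 'cx': 281.975, 'cy': 209.892, 'mount': [[0.0, -0.957, -0.29, 0.073], [1.0, 0.0, -0.001, 0.0], [0.001, -0.29, 0.957, -0.143], [0.0, 0.0, 0.0, 1.0]]}
```

View pics/scene0.png

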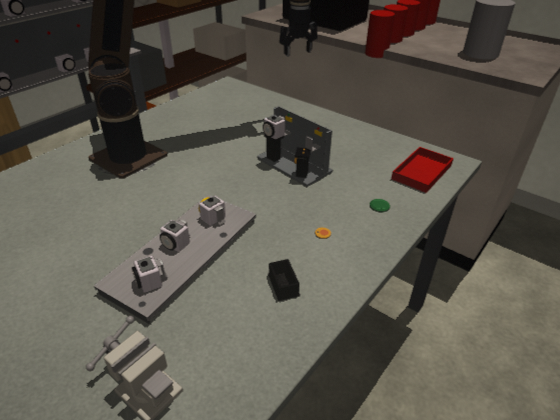

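View pics/top0.png

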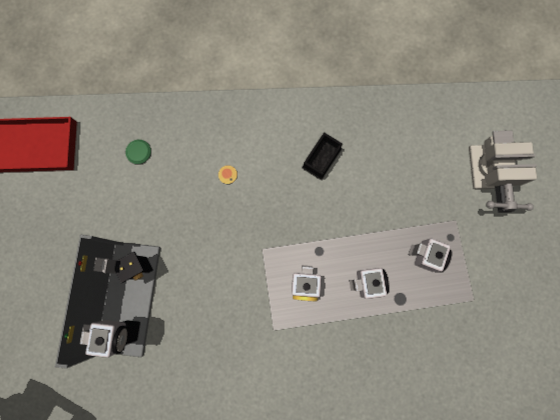

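The scene and top views show the yellow-ringed lamp at top-view pixel (307,287), lens facing down the image (toward the robot, -x). The rack is on the left with its empty hook and cradle near (125,265), facing right (-y). I'll zoom in on both regions.

Run:
```python
from h import *
import pickle
d=pickle.load(open("d0.pkl","rb"));f=d["top"]["frame"]
a=cv2.resize(f[225:375,50:170],None,fx=4,fy=4,interpolation=cv2.INTER_CUBIC)
b=cv2.resize(f[260:310,285:330],None,fx=7,fy=7,interpolation=cv2.INTER_CUBIC)
s=d["scene"]["frame"];c=cv2.resize(s[100:190,250:340],None,fx=2.7,fy=2.7,interpolation=cv2.INTER_CUBIC)
im=np.zeros((600,800,3),np.uint8);im[:600,:480]=a;im[:350,485:800]=b;im[355:355+243,485:485+243]=c
save(0,"zoom",np.clip(im.astype(float)*1.6,0,255).astype(np.uint8))
```

```text
(no output)
```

View pics/zoom.png

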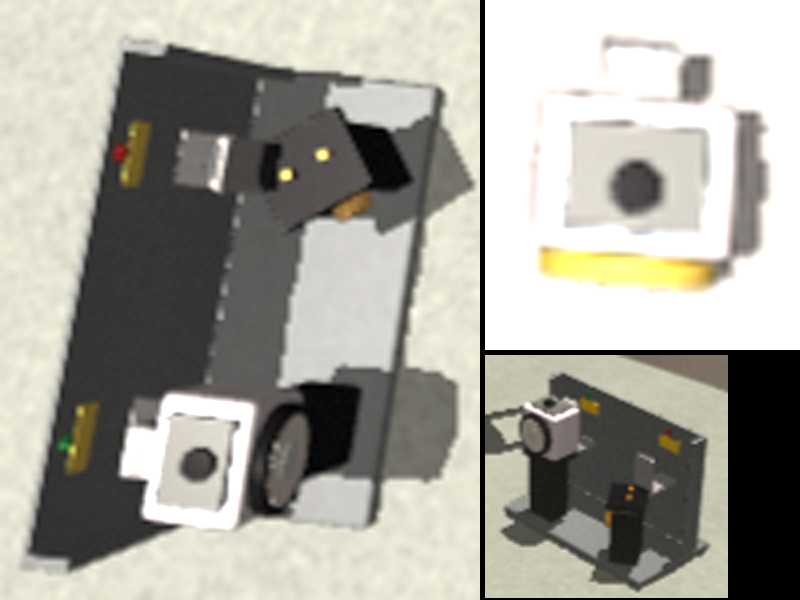

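Zoom: the lamp's case top is a square at about (533..742, 90..262) in the inset, with the yellow ring below and the blade above. The hook tongue's top edge is at about (218,163). The ledge is turned about 25° with its pins showing. Base front corners are at (440,88) and (372,525), panel top corners at (125,45) and (28,565).

```bash
cat >> h.py <<'E'
def cast(c,px,z):
    T=np.array(c["cam_to_world"]);px=np.atleast_2d(px).astype(float)
    v=np.c_[(px[:,0]-c["cx"])/c["fx"],(px[:,1]-c["cy"])/c["fy"],np.ones(len(px))]@T[:3,:3].T
    return T[:3,3]+v*((z-T[2,3])/v[:,2])[:,None]
def wray(c,px,p,rot):
    M=np.array(c["mount"]);px=np.atleast_2d(px).astype(float)
    u=(px-[c["cx"],c["cy"]])/c["fx"];th=np.linalg.norm(u,axis=1)
    v=np.c_[u*(np.sin(th)/np.maximum(th,1e-9))[:,None],np.cos(th)]
    Q=R.from_euler("xyz",rot,degrees=True).as_matrix()
    return Q@M[:3,3]+p,v@M[:3,:3].T@Q.T
def wcast(c,px,p,rot,z):
    o,v=wray(c,px,p,rot);return o+v*((z-o[2])/v[:,2])[:,None]
def wproj(c,X,p,rot):
    M=np.array(c["mount"]);Q=R.from_euler("xyz",rot,degrees=True).as_matrix()
    v=((np.atleast_2d(X)-p)@Q-M[:3,3])@M[:3,:3]
    th=np.arctan2(np.hypot(v[:,0],v[:,1]),v[:,2]);n=np.hypot(v[:,0],v[:,1])
    return v[:,:2]/n[:,None]*th[:,None]*c["fx"]+[c["cx"],c["cy"]]
E
python3 - <<'E'
from h import *
import pickle
c=pickle.load(open("d0.pkl","rb"))["top"]
A=lambda l:np.array(l)/4+[50,225]
B=lambda l:(np.array(l)-[485,0])/7+[285,260]
print("base",b:=cast(c,A([[440,88],[372,525]]),.012))
print("panel",p:=cast(c,A([[125,45],[28,565]]),.162))
print("hook",h:=cast(c,A([[218,163]]),.133))
for q in(b,p):
    d=q[0]-q[1];print(np.hypot(*d[:2]),np.degrees(np.arctan2(d[1],d[0])))
print("pins",cast(c,A([[286,175],[322,154]]),.1))
print("lamp",l:=cast(c,B([[545,92],[742,105],[725,262],[533,250]]),.086),l.mean(0))
for i in range(4):
    d=l[(i+1)%4]-l[i];print(np.hypot(*d[:2]),np.degrees(np.arctan2(d[1],d[0])))
E
```

```text
base [[0.57620781 0.23858666 0.012     ]
 [0.34739239 0.26803851 0.012     ]]
panel [[0.58688618 0.337747   0.162     ]
 [0.35968403 0.36634151 0.162     ]]
hook [[0.53317039 0.30477767 0.133     ]]
0.23070307523105374 -7.3344684335079755
0.22899446044118366 -7.173239252582318
pins [[0.52789691 0.28569345 0.1       ]
 [0.53774287 0.26824526 0.1       ]]
lamp [[ 0.51216982 -0.05231182  0.086     ]
 [ 0.50735224 -0.10759199  0.086     ]
 [ 0.46429503 -0.10111999  0.086     ]
 [ 0.46865469 -0.04771888  0.086     ]] [ 0.48811794 -0.07718567  0.086     ]
0.055489700430757294 -94.98065782239085
0.0435408986613962 171.45176834939372
0.053578774176630733 85.33273324202068
0.043756850185089444 -6.025148389435984
```

Rack: origin is about (0.5315, 0.300) with +x at yaw -97.2°. Lamp is at about (0.488, -0.077) with lens yaw about 174.5°. I'll first go over the rack for a close look at the hook, with the tool yaw it will have at placing (82.75°), then go to the lamp.

Emit:
arm_command([
  {"tx": 2.5, "ty": -4, "tz": 2, "wz": -0.17, "claw": 0},
  {"tx": 5.5, "ty": -8, "tz": 4, "wz": -0.34, "claw": 0},
  {"tx": 8.5, "ty": -12, "tz": 6, "wz": -0.51, "claw": 0},
  {"tx": 12, "ty": -16, "tz": 7, "wz": -0.68, "claw": 0},
  {"tx": 15, "ty": -20, "tz": 8, "wz": -0.85, "claw": 0},
])

```text
validation failed for argument at $.de...
```

Emit:
arm_command([
  {"wx": 0, "wy": 0, "wz": -0.17, "tx": 2.5, "ty": -4, "tz": 2, "claw": 0},
  {"wx": 0, "wy": 0, "wz": -0.34, "tx": 5.5, "ty": -8, "tz": 4, "claw": 0},
  {"wx": 0, "wy": 0, "wz": -0.51, "tx": 8.5, "ty": -12, "tz": 6, "claw": 0},
  {"wx": 0, "wy": 0, "wz": -0.68, "tx": 12, "ty": -16, "tz": 7, "claw": 0},
  {"wx": 0, "wy": 0, "wz": -0.85, "tx": 15, "ty": -20, "tz": 8, "claw": 0},
], force=40)

```text
t: 0.78
tcp_pos: [0.3971, 0.4264, 0.3104]
tcp_rot: [-179.9, -0.0, 109.6]
wrist_force: [0.5, -0.5, -0.3]
gripper_width: 0.0852
```

Emit:
arm_command([
  {"wx": 0, "wy": 0, "wz": -0.16, "tx": 3.5, "ty": -5, "tz": 1, "claw": 0},
  {"wx": 0, "wy": 0, "wz": -0.32, "tx": 7, "ty": -10, "tz": 2, "claw": 0},
  {"wx": 0, "wy": 0, "wz": -0.469, "tx": 10.3, "ty": -15, "tz": 3, "claw": 0},
  {"wx": 0, "wy": 0, "wz": -0.469, "tx": 10.3, "ty": -15, "tz": 3, "claw": 0},
  {"wx": 0, "wy": 0, "wz": -0.469, "tx": 10.3, "ty": -15, "tz": 3, "claw": 0},
])

```text
t: 1.4
tcp_pos: [0.4998, 0.2765, 0.3399]
tcp_rot: [-179.8, -0.0, 82.7]
wrist_force: [-0.4, -0.2, 0.4]
gripper_width: 0.0856
```

```bash
cat >> h.py <<'E'
def look(f):
    import pickle
    s=r.sense();c=r.get_image("wrist");pickle.dump((s,c),open(f+".pkl","wb"));save(0,f,c["frame"])
    print(s["t"],np.round(s["tcp_pos"],4),np.round(s["tcp_rot"],2));return s,c
E
python3 - <<'E'
from h import *
s,c=look("rack1")
th=np.radians(-97.25);ex=np.array([np.cos(th),np.sin(th)]);ey=np.array([-ex[1],ex[0]])
O=np.array([.5315,.2998])
P=[[-2,-13,133],[-2,13,133],[55,52,12],[55,-182,12],[-45,52,162],[-45,-182,162]]
X=[[*(O+(a*ex+b*ey)/1e3),z/1e3] for a,b,z in P]
uv=wproj(c,X,s["tcp_pos"],s["tcp_rot"]);print(uv.round(1))
im=c["frame"]
u0,v0=uv[:2].mean(0).astype(int);x0,y0=max(u0-70,0),max(v0-70,0)
cr=np.clip(cv2.resize(im[y0:y0+140,x0:x0+180],None,fx=4.2,fy=4.2,interpolation=cv2.INTER_CUBIC)*1.5,0,255).astype(np.uint8)
print(x0,y0);save(0,"rack1z",cr)
E
```

```text
1.4 [0.4998 0.2765 0.3399] [-1.7983e+02 -2.0000e-02  8.2690e+01]
[[296.5 155.6]
 [320.4 155.8]
 [336.3 183.6]
 [182.  184.2]
 [363.1 117.8]
 [135.2 122.5]]
238 85
```

View pics/rack1.png

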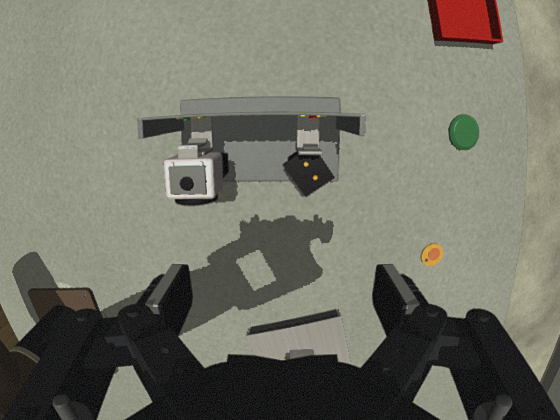

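View pics/rack1z.png

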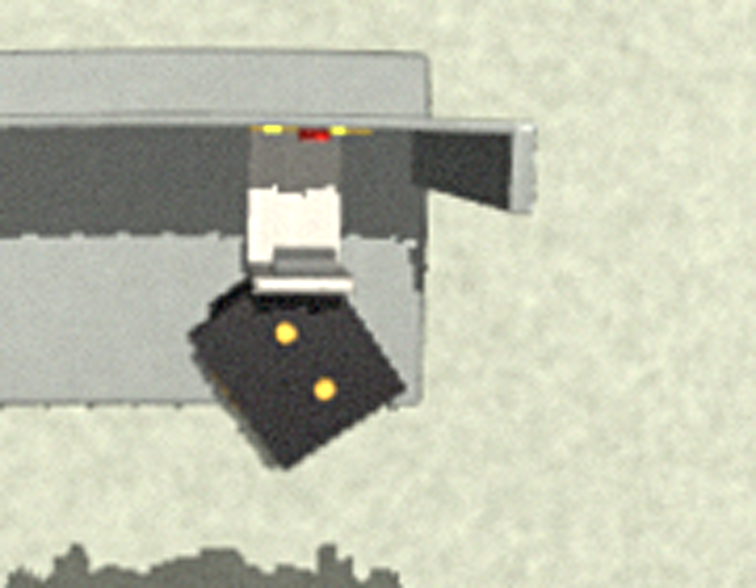

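The wrist view shows the empty hook with the tongue's top bar at zoom (254..352, 285), i.e. pixel (298.5..321.8, 152.9), with the roller just behind it. The ledge is turned about 30° with its pins. The red tray, green disc and tally are far away.

Run:
```python
from h import *
import pickle
s,c=pickle.load(open("rack1.pkl","rb"));Z=lambda l:np.array(l)/4.2+[238,85]
f=lambda l,z:wcast(c,Z(l),s["tcp_pos"],s["tcp_rot"],z)
h=f([[254,285],[352,285]],.133);print(h,h.mean(0),np.linalg.norm(h[0]-h[1]))
print("base corner",f([[422,403]],.012))
print("ledge corner/pins z.1",f([[286,332],[325,389],[190,335],[405,388],[285,468]],.1))
```

```text
[[0.52137375 0.30610583 0.133     ]
 [0.54653639 0.30315071 0.133     ]] [0.53395507 0.30462827 0.133     ] 0.02533557142212922
base corner [[0.57976757 0.24226183 0.012     ]]
ledge corner/pins z.1 [[0.52985607 0.28754115 0.1       ]
 [0.53914158 0.26978617 0.1       ]
 [0.50276552 0.29002919 0.1       ]
 [0.56221149 0.26734819 0.1       ]
 [0.52518163 0.24796402 0.1       ]]
```

Emit:
arm_command([
  {"wx": 0, "wy": 0, "wz": -0.17, "tx": 0, "ty": -5, "tz": -1, "claw": 0},
  {"wx": 0, "wy": 0, "wz": -0.34, "tx": 0, "ty": -10, "tz": -2, "claw": 0},
  {"wx": 0, "wy": 0, "wz": -0.51, "tx": 0, "ty": -15, "tz": -4, "claw": 0},
  {"wx": 0, "wy": 0, "wz": -0.68, "tx": -0.5, "ty": -20, "tz": -6, "claw": 0},
  {"wx": 0, "wy": 0, "wz": -0.85, "tx": -1, "ty": -25, "tz": -8, "claw": 0},
])

```text
t: 2.08
tcp_pos: [0.4886, 0.0274, 0.2589]
tcp_rot: [-179.8, -0.0, 34.0]
wrist_force: [0.2, -0.5, -0.3]
gripper_width: 0.0853
```

Emit:
arm_command([
  {"wx": 0, "wy": 0, "wz": -0.17, "tx": 0, "ty": -3, "tz": -1, "claw": 0},
  {"wx": 0, "wy": 0, "wz": -0.34, "tx": 0, "ty": -6, "tz": -2, "claw": 0},
  {"wx": 0, "wy": 0, "wz": -0.51, "tx": 0, "ty": -9, "tz": -3, "claw": 0},
  {"wx": 0, "wy": 0, "wz": -0.69, "tx": 0, "ty": -10.4, "tz": -4, "claw": 0},
  {"wx": 0, "wy": 0, "wz": -0.69, "tx": 0, "ty": -10.4, "tz": -4, "claw": 0},
])

```text
t: 2.7
tcp_pos: [0.488, -0.0755, 0.2176]
tcp_rot: [-179.8, 0.1, -5.4]
wrist_force: [-0.1, 1.2, -0.7]
gripper_width: 0.0855
```

Run:
```python
from h import *
s,c=look("lamp1")
uv=wproj(c,[[.488,-.077,.086]],s["tcp_pos"],s["tcp_rot"])[0];print(uv)
x0,y0=(uv-[75,75]).astype(int);print(x0,y0)
save(0,"lamp1z",cv2.resize(c["frame"][y0:y0+150,x0:x0+150],None,fx=4,fy=4,interpolation=cv2.INTER_CUBIC))
```

```text
2.7 [ 0.488  -0.0755  0.2176] [-1.7975e+02  1.4000e-01 -5.3900e+00]
[284.24218461 199.71980458]
209 124
```

View pics/lamp1z.png

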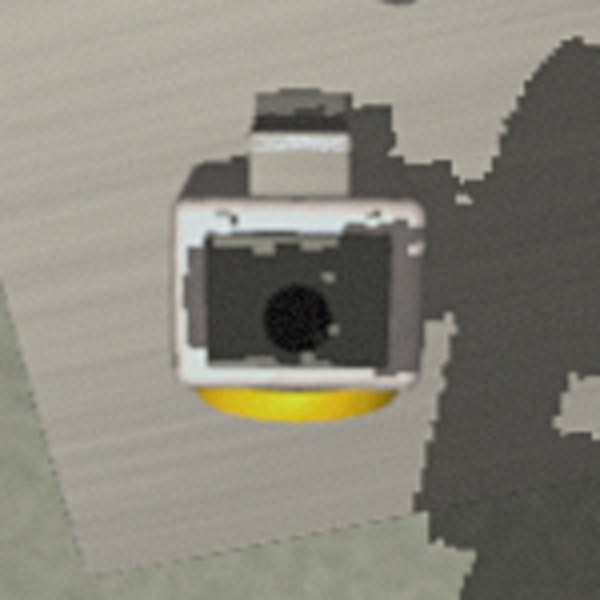

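Close view of the lamp: top face corners are about (177,200), (424,204), (419,386), (177,385) in the zoom, blade/arm at (250..350, 130..195), yellow ring below.

Run:
```python
from h import *
import pickle
s,c=pickle.load(open("lamp1.pkl","rb"));Z=lambda l:np.array(l)/4+[209,124]
f=lambda l,z:wcast(c,Z(l),s["tcp_pos"],s["tcp_rot"],z)
q=f([[177,200],[424,204],[419,386],[177,385]],.086);print(q.round(4),q.mean(0))
for i in range(4):
    d=q[(i+1)%4]-q[i];print(np.hypot(*d[:2]),np.degrees(np.arctan2(d[1],d[0])))
b=f([[252,133],[350,135]],.082);d=b[1]-b[0];print("blade",b,b.mean(0),np.degrees(np.arctan2(d[1],d[0])))
print("switch",f([[297,317]],.094))
```

```text
[[ 0.5133 -0.0526  0.086 ]
 [ 0.5075 -0.1054  0.086 ]
 [ 0.4664 -0.1015  0.086 ]
 [ 0.4717 -0.0477  0.086 ]] [ 0.48973488 -0.07679232  0.086     ]
0.05309391892859607 -96.26806425199099
0.04130798688757769 174.62459555243544
0.054094315356625094 84.42440552573493
0.04195821906354013 -6.749969502099087
blade [[ 0.52566773 -0.06992655  0.082     ]
 [ 0.52327943 -0.09088077  0.082     ]] [ 0.52447358 -0.08040366  0.082     ] -96.50234717624085
switch [[ 0.48715012 -0.0760476   0.094     ]]
```

Emit:
arm_command([
  {"wx": 0, "wy": 0, "wz": -0.012, "tx": 0.15, "ty": -0.15, "tz": -3, "claw": 0},
  {"wx": 0, "wy": 0, "wz": -0.012, "tx": 0.15, "ty": -0.15, "tz": -7, "claw": 0},
  {"wx": 0, "wy": 0, "wz": -0.012, "tx": 0.15, "ty": -0.15, "tz": -11, "claw": 0},
  {"wx": 0, "wy": 0, "wz": -0.012, "tx": 0.15, "ty": -0.15, "tz": -14, "claw": 0},
  {"wx": 0, "wy": 0, "wz": -0.012, "tx": 0.15, "ty": -0.15, "tz": -16.2, "claw": 0},
])

```text
t: 3.38
tcp_pos: [0.4898, -0.075, 0.0554]
tcp_rot: [-179.7, 0.1, -5.7]
wrist_force: [0.5, 0.7, 0.3]
gripper_width: 0.0857
```

Emit:
arm_command([
  {"wx": 0, "wy": 0, "wz": 0, "tx": 0, "ty": 0, "tz": 0, "claw": 0.3},
  {"wx": 0, "wy": 0, "wz": 0, "tx": 0, "ty": 0, "tz": 0, "claw": 0.45},
  {"wx": 0, "wy": 0, "wz": 0, "tx": 0, "ty": 0, "tz": 0, "claw": 0.6},
  {"wx": 0, "wy": 0, "wz": 0, "tx": 0, "ty": 0, "tz": 0, "claw": 0.6},
  {"wx": 0, "wy": 0, "wz": 0, "tx": 0, "ty": 0, "tz": 0, "claw": 0.6},
], force=40)

```text
t: 4.0
tcp_pos: [0.4905, -0.075, 0.0565]
tcp_rot: [-179.7, 0.0, -5.7]
wrist_force: [-0.7, 1.8, 4.2]
gripper_width: 0.0555
```

Emit:
arm_command([
  {"wx": 0, "wy": 0, "wz": 0, "tx": 0, "ty": 0, "tz": 1, "claw": 0.6},
  {"wx": 0, "wy": 0, "wz": 0, "tx": 0, "ty": 0, "tz": 4, "claw": 0.6},
  {"wx": 0, "wy": 0, "wz": 0, "tx": 0, "ty": 0, "tz": 8, "claw": 0.6},
  {"wx": 0, "wy": 0, "wz": 0, "tx": 0, "ty": 0, "tz": 12, "claw": 0.6},
  {"wx": 0, "wy": 0, "wz": 0, "tx": 0, "ty": 0, "tz": 16, "claw": 0.6},
])

```text
t: 4.62
tcp_pos: [0.49, -0.075, 0.2178]
tcp_rot: [-179.7, 0.0, -5.7]
wrist_force: [0.8, -0.3, -1.4]
gripper_width: 0.0556
```

Emit:
arm_command([
  {"wx": 0, "wy": 0, "wz": 0.16, "tx": 0.5, "ty": 3, "tz": 2, "claw": 0.6},
  {"wx": 0, "wy": 0, "wz": 0.32, "tx": 1, "ty": 6, "tz": 3, "claw": 0.6},
  {"wx": 0, "wy": 0, "wz": 0.48, "tx": 1.5, "ty": 9, "tz": 3, "claw": 0.6},
  {"wx": 0, "wy": 0, "wz": 0.64, "tx": 2, "ty": 12, "tz": 3, "claw": 0.6},
  {"wx": 0, "wy": 0, "wz": 0.8, "tx": 2.5, "ty": 15, "tz": 3, "claw": 0.6},
])

```text
t: 5.25
tcp_pos: [0.5147, 0.0757, 0.2479]
tcp_rot: [-179.7, 0.1, 40.4]
wrist_force: [0.6, -0.6, -1.9]
gripper_width: 0.0553
```

Emit:
arm_command([
  {"wx": 0, "wy": 0, "wz": 0.16, "tx": 0.3, "ty": 4, "tz": 0, "claw": 0.6},
  {"wx": 0, "wy": 0, "wz": 0.32, "tx": 0.6, "ty": 8, "tz": 0, "claw": 0.6},
  {"wx": 0, "wy": 0, "wz": 0.48, "tx": 0.9, "ty": 12, "tz": 0, "claw": 0.6},
  {"wx": 0, "wy": 0, "wz": 0.64, "tx": 1.2, "ty": 16, "tz": -1, "claw": 0.6},
  {"wx": 0, "wy": 0, "wz": 0.74, "tx": 1.5, "ty": 19.4, "tz": -3, "claw": 0.6},
])

```text
t: 5.88
tcp_pos: [0.5301, 0.2711, 0.2188]
tcp_rot: [-179.9, 0.0, 83.1]
wrist_force: [0.2, -1.2, -1.1]
gripper_width: 0.0554
```

Emit:
arm_command([
  {"wx": 0, "wy": 0, "wz": 0, "tx": 0, "ty": 0, "tz": -0.6, "claw": 0.6},
  {"wx": 0, "wy": 0, "wz": 0, "tx": 0, "ty": 0, "tz": -1.2, "claw": 0.6},
  {"wx": 0, "wy": 0, "wz": 0, "tx": 0, "ty": 0, "tz": -1.7, "claw": 0.6},
  {"wx": 0, "wy": 0, "wz": 0, "tx": 0, "ty": 0, "tz": -1.7, "claw": 0.6},
  {"wx": 0, "wy": 0, "wz": 0, "tx": 0, "ty": 0, "tz": -1.7, "claw": 0.6},
])

```text
t: 6.5
tcp_pos: [0.5304, 0.2706, 0.2024]
tcp_rot: [-179.9, 0.0, 83.0]
wrist_force: [-0.7, 0.5, -1.3]
gripper_width: 0.0555
```

Run:
```python
from h import *
s,c=look("hang1")
th=np.radians(-97.2);ex=np.array([np.cos(th),np.sin(th)]);ey=np.array([-ex[1],ex[0]])
H=np.array([.534,.3046])
uv=wproj(c,[[*(H+ey*k),.133] for k in(-.013,.013)],s["tcp_pos"],s["tcp_rot"]);print("hook",uv)
x0,y0=(uv.mean(0)-[75,60]).astype(int);x0=max(x0,0);y0=max(y0,0);print(x0,y0)
save(0,"hang1z",np.clip(cv2.resize(c["frame"][y0:y0+150,x0:x0+180],None,fx=4,fy=4,interpolation=cv2.INTER_CUBIC)*1.5,0,255).astype(np.uint8))
print(s["wrist_force"])
```

```text
6.5 [0.5304 0.2706 0.2024] [-1.7993e+02  1.0000e-02  8.3020e+01]
hook [[260.86933559 174.34467698]
 [300.03794457 174.49495415]]
205 114
[-0.71564869  0.54479829 -1.3021184 ]
```

View pics/hang1z.png

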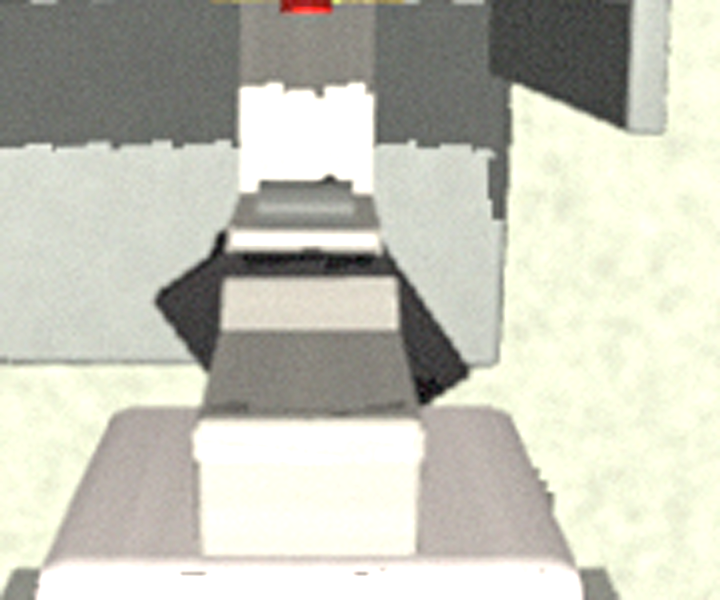

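The view shows blade and hook together: tongue top bar at zoom (226..381, 241), predicted within 0.5 px; toe edge at (222..397, 278), blade bend at y≈331, arm rear edge at (196..424, 422). Next I'll compute the lamp's position relative to the hook.

Run:
```python
from h import *
import pickle
s,c=pickle.load(open("hang1.pkl","rb"));Z=lambda l:np.array(l)/4+[205,114]
th=np.radians(-97.2);ex=np.array([np.cos(th),np.sin(th)]);ey=np.array([-ex[1],ex[0]])
O=np.array([.534,.3046])+.002*ex
zb=s["tcp_pos"][2]-.0265
for n,l,h in(("tongue",[[226,241],[381,241]],None),("toe",[[222,278],[397,278]],.005),("bend",[[212,331],[404,331]],.013),("arm",[[196,422],[424,422]],.052),("case back top",[[40,565],[580,565]],.056),("case back base?",[[115,410],[510,410]],.0)):
    p=wcast(c,Z(l),s["tcp_pos"],s["tcp_rot"],.133 if h is None else zb+h)[:,:2]-O
    a=np.c_[p@ex,p@ey]*1e3;print(n,a.round(1).tolist(),"mid",a.mean(0).round(1))
t=s["tcp_pos"][:2]-O;print("tcp",t@ex*1e3,t@ey*1e3)
```

```text
tongue [[-2.1, -12.6], [-2.2, 13.1]] mid [-2.1  0.3]
toe [[-6.2, -10.0], [-6.3, 12.6]] mid [-6.2  1.3]
bend [[-1.2, -10.8], [-1.3, 13.1]] mid [-1.2  1.1]
arm [[-2.4, -9.5], [-2.5, 12.3]] mid [-2.4  1.4]
case back top [[11.1, -24.8], [10.8, 27.7]] mid [11.   1.4]
case back base? [[13.5, -25.5], [13.2, 29.1]] mid [13.4  1.8]
tcp 32.1746254519829 0.7268256752723261
```

Emit:
arm_command([
  {"wx": 0, "wy": 0, "wz": 0, "tx": 0, "ty": 0.4, "tz": 0, "claw": 0.6},
  {"wx": 0, "wy": 0, "wz": 0, "tx": 0, "ty": 0.98, "tz": 0, "claw": 0.6},
  {"wx": 0, "wy": 0, "wz": 0, "tx": 0, "ty": 0.98, "tz": -1.5, "claw": 0.6},
  {"wx": 0, "wy": 0, "wz": 0, "tx": 0, "ty": 0.98, "tz": -3, "claw": 0.6},
  {"wx": 0, "wy": 0, "wz": 0, "tx": 0, "ty": 0.98, "tz": -4, "claw": 0.6},
])

```text
t: 7.18
tcp_pos: [0.5294, 0.2802, 0.16]
tcp_rot: [-179.8, 0.1, 83.0]
wrist_force: [-0.1, 0.5, -1.8]
gripper_width: 0.055
```

Run:
```python
from h import *
s,c=look("hang2")
x0,y0=205,114
save(0,"hang2z",np.clip(cv2.resize(c["frame"][y0:y0+150,x0:x0+180],None,fx=4,fy=4,interpolation=cv2.INTER_CUBIC)*1.5,0,255).astype(np.uint8))
print(s["wrist_force"])
```

```text
7.175 [0.5294 0.2802 0.16  ] [-1.7977e+02  9.0000e-02  8.3030e+01]
[-0.10194439  0.47459056 -1.78881361]
```

View pics/hang2z.png

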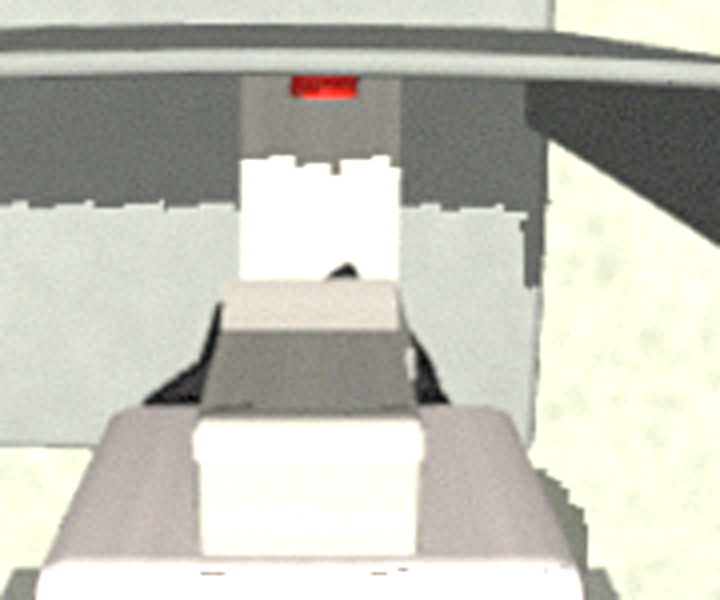

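The blade toe (222..397, 280) now hides the tongue and roller and is clear behind them; the arm and case are aligned. I'll lower in small steps by feel.

Emit:
arm_command([
  {"wx": 0, "wy": 0, "wz": 0, "tx": 0.08, "ty": 0.03, "tz": -0.2, "claw": 0.6},
  {"wx": 0, "wy": 0, "wz": 0, "tx": 0.08, "ty": 0.03, "tz": -0.4, "claw": 0.6},
  {"wx": 0, "wy": 0, "wz": 0, "tx": 0.08, "ty": 0.03, "tz": -0.6, "claw": 0.6},
  {"wx": 0, "wy": 0, "wz": 0, "tx": 0.08, "ty": 0.03, "tz": -0.8, "claw": 0.6},
  {"wx": 0, "wy": 0, "wz": 0, "tx": 0.08, "ty": 0.03, "tz": -0.8, "claw": 0.6},
])

```text
t: 7.85
tcp_pos: [0.5297, 0.2802, 0.1508]
tcp_rot: [-179.7, 0.1, 83.0]
wrist_force: [0.4, 0.7, -2.2]
gripper_width: 0.0554
```

Emit:
arm_command([
  {"wx": 0, "wy": 0, "wz": 0, "tx": 0, "ty": 0, "tz": -0.1, "claw": 0.6},
  {"wx": 0, "wy": 0, "wz": 0, "tx": 0, "ty": 0, "tz": -0.2, "claw": 0.6},
  {"wx": 0, "wy": 0, "wz": 0, "tx": 0, "ty": 0, "tz": -0.3, "claw": 0.6},
  {"wx": 0, "wy": 0, "wz": 0, "tx": 0, "ty": 0, "tz": -0.4, "claw": 0.6},
  {"wx": 0, "wy": 0, "wz": 0, "tx": 0, "ty": 0, "tz": -0.5, "claw": 0.6},
])

```text
t: 8.48
tcp_pos: [0.5299, 0.2807, 0.1462]
tcp_rot: [-179.7, 0.1, 83.0]
wrist_force: [-0.2, 1.4, 0.4]
gripper_width: 0.0551
```

Emit:
arm_command([
  {"wx": 0, "wy": 0, "wz": 0, "tx": 0, "ty": 0, "tz": -0.05, "claw": 0.6},
  {"wx": 0, "wy": 0, "wz": 0, "tx": 0, "ty": 0, "tz": -0.1, "claw": 0.6},
  {"wx": 0, "wy": 0, "wz": 0, "tx": 0, "ty": 0, "tz": -0.15, "claw": 0.6},
  {"wx": 0, "wy": 0, "wz": 0, "tx": 0, "ty": 0, "tz": -0.2, "claw": 0.6},
  {"wx": 0, "wy": 0, "wz": 0, "tx": 0, "ty": 0, "tz": -0.2, "claw": 0.6},
])

```text
t: 9.1
tcp_pos: [0.5304, 0.2812, 0.1449]
tcp_rot: [-179.8, -0.0, 83.0]
wrist_force: [0.6, 2.1, 2.0]
gripper_width: 0.0556
```

Emit:
arm_command([
  {"wx": 0, "wy": 0, "wz": 0, "tx": 0, "ty": 0, "tz": -0.05, "claw": 0.6},
  {"wx": 0, "wy": 0, "wz": 0, "tx": 0, "ty": 0, "tz": -0.1, "claw": 0.6},
  {"wx": 0, "wy": 0, "wz": 0, "tx": 0, "ty": 0, "tz": -0.15, "claw": 0.6},
  {"wx": 0, "wy": 0, "wz": 0, "tx": 0, "ty": 0, "tz": -0.2, "claw": 0.6},
  {"wx": 0, "wy": 0, "wz": 0, "tx": 0, "ty": 0, "tz": -0.2, "claw": 0.6},
])

```text
t: 9.72
tcp_pos: [0.5307, 0.2816, 0.1434]
tcp_rot: [-179.8, -0.1, 83.0]
wrist_force: [-0.6, 3.1, 4.7]
gripper_width: 0.0551
```

Emit:
arm_command([
  {"wx": 0, "wy": 0, "wz": 0, "tx": 0, "ty": 0, "tz": -0.1, "claw": 0.6},
  {"wx": 0, "wy": 0, "wz": 0, "tx": 0, "ty": 0, "tz": -0.15, "claw": 0.6},
  {"wx": 0, "wy": 0, "wz": 0, "tx": 0, "ty": 0, "tz": -0.2, "claw": 0.6},
  {"wx": 0, "wy": 0, "wz": 0, "tx": 0, "ty": 0, "tz": -0.25, "claw": 0.6},
  {"wx": 0, "wy": 0, "wz": 0, "tx": 0, "ty": 0, "tz": -0.25, "claw": 0.6},
])

```text
t: 10.35
tcp_pos: [0.5308, 0.2816, 0.1406]
tcp_rot: [-179.9, -0.1, 83.0]
wrist_force: [1.4, 4.4, 1.6]
gripper_width: 0.0556
```

Emit:
arm_command([
  {"wx": 0, "wy": 0, "wz": 0, "tx": 0, "ty": 0, "tz": -0.1, "claw": 0.6},
  {"wx": 0, "wy": 0, "wz": 0, "tx": 0, "ty": 0, "tz": -0.15, "claw": 0.6},
  {"wx": 0, "wy": 0, "wz": 0, "tx": 0, "ty": 0, "tz": -0.2, "claw": 0.6},
  {"wx": 0, "wy": 0, "wz": 0, "tx": 0, "ty": 0, "tz": -0.25, "claw": 0.6},
  {"wx": 0, "wy": 0, "wz": 0, "tx": 0, "ty": 0, "tz": -0.25, "claw": 0.6},
])

```text
t: 10.98
tcp_pos: [0.5304, 0.2816, 0.1373]
tcp_rot: [-179.8, -0.1, 83.0]
wrist_force: [1.0, 4.7, -0.0]
gripper_width: 0.0554
```

Emit:
arm_command([
  {"wx": 0, "wy": 0, "wz": 0, "tx": 0, "ty": 0.03, "tz": -0.1, "claw": 0.6},
  {"wx": 0, "wy": 0, "wz": 0, "tx": 0, "ty": 0.03, "tz": -0.15, "claw": 0.6},
  {"wx": 0, "wy": 0, "wz": 0, "tx": 0, "ty": 0.03, "tz": -0.2, "claw": 0.6},
  {"wx": 0, "wy": 0, "wz": 0, "tx": 0, "ty": 0.03, "tz": -0.25, "claw": 0.6},
  {"wx": 0, "wy": 0, "wz": 0, "tx": 0, "ty": 0.03, "tz": -0.25, "claw": 0.6},
])

```text
t: 11.6
tcp_pos: [0.53, 0.2818, 0.1345]
tcp_rot: [-179.7, -0.1, 83.0]
wrist_force: [-0.1, 4.3, 1.0]
gripper_width: 0.0554
```

Emit:
arm_command([
  {"wx": 0, "wy": 0, "wz": 0, "tx": 0, "ty": 0, "tz": -0.1, "claw": 0.6},
  {"wx": 0, "wy": 0, "wz": 0, "tx": 0, "ty": 0, "tz": -0.15, "claw": 0.6},
  {"wx": 0, "wy": 0, "wz": 0, "tx": 0, "ty": 0, "tz": -0.2, "claw": 0.6},
  {"wx": 0, "wy": 0, "wz": 0, "tx": 0, "ty": 0, "tz": -0.25, "claw": 0.6},
  {"wx": 0, "wy": 0, "wz": 0, "tx": 0, "ty": 0, "tz": -0.25, "claw": 0.6},
])

```text
t: 12.22
tcp_pos: [0.53, 0.2818, 0.1319]
tcp_rot: [-179.7, -0.1, 83.0]
wrist_force: [1.3, 4.7, 0.8]
gripper_width: 0.0552
```

Emit:
arm_command([
  {"wx": 0, "wy": 0, "wz": 0, "tx": 0, "ty": 0, "tz": -0.1, "claw": 0.6},
  {"wx": 0, "wy": 0, "wz": 0, "tx": 0, "ty": 0, "tz": -0.15, "claw": 0.6},
  {"wx": 0, "wy": 0, "wz": 0, "tx": 0, "ty": 0, "tz": -0.2, "claw": 0.6},
  {"wx": 0, "wy": 0, "wz": 0, "tx": 0, "ty": 0, "tz": -0.25, "claw": 0.6},
  {"wx": 0, "wy": 0, "wz": 0, "tx": 0, "ty": 0, "tz": -0.25, "claw": 0.6},
])

```text
t: 12.85
tcp_pos: [0.53, 0.2818, 0.1293]
tcp_rot: [-179.7, -0.1, 83.0]
wrist_force: [0.6, 4.0, 1.1]
gripper_width: 0.0557
```

Emit:
arm_command([
  {"wx": 0, "wy": 0, "wz": 0, "tx": 0, "ty": 0, "tz": -0.05, "claw": 0.6},
  {"wx": 0, "wy": 0, "wz": 0, "tx": 0, "ty": 0, "tz": -0.1, "claw": 0.6},
  {"wx": 0, "wy": 0, "wz": 0, "tx": 0, "ty": 0, "tz": -0.15, "claw": 0.6},
  {"wx": 0, "wy": 0, "wz": 0, "tx": 0, "ty": 0, "tz": -0.2, "claw": 0.6},
  {"wx": 0, "wy": 0, "wz": 0, "tx": 0, "ty": 0, "tz": -0.25, "claw": 0.6},
])

```text
t: 13.48
tcp_pos: [0.5301, 0.2818, 0.1268]
tcp_rot: [-179.7, -0.1, 83.0]
wrist_force: [0.7, 4.7, 0.8]
gripper_width: 0.0552
```

Emit:
arm_command([
  {"wx": 0, "wy": 0, "wz": 0, "tx": 0, "ty": 0, "tz": -0.05, "claw": 0.6},
  {"wx": 0, "wy": 0, "wz": 0, "tx": 0, "ty": 0, "tz": -0.1, "claw": 0.6},
  {"wx": 0, "wy": 0, "wz": 0, "tx": 0, "ty": 0, "tz": -0.15, "claw": 0.6},
  {"wx": 0, "wy": 0, "wz": 0, "tx": 0, "ty": 0, "tz": -0.2, "claw": 0.6},
  {"wx": 0, "wy": 0, "wz": 0, "tx": 0, "ty": 0, "tz": -0.25, "claw": 0.6},
])

```text
t: 14.1
tcp_pos: [0.53, 0.2818, 0.1243]
tcp_rot: [-179.7, -0.1, 83.0]
wrist_force: [-0.3, 3.7, 1.2]
gripper_width: 0.0552
```

Emit:
arm_command([
  {"wx": 0, "wy": 0, "wz": 0, "tx": 0, "ty": 0, "tz": -0.05, "claw": 0.6},
  {"wx": 0, "wy": 0, "wz": 0, "tx": 0, "ty": 0, "tz": -0.1, "claw": 0.6},
  {"wx": 0, "wy": 0, "wz": 0, "tx": 0, "ty": 0, "tz": -0.15, "claw": 0.6},
  {"wx": 0, "wy": 0, "wz": 0, "tx": 0, "ty": 0, "tz": -0.2, "claw": 0.6},
  {"wx": 0, "wy": 0, "wz": 0, "tx": 0, "ty": 0, "tz": -0.25, "claw": 0.6},
])

```text
t: 14.72
tcp_pos: [0.53, 0.2819, 0.1219]
tcp_rot: [-179.7, -0.1, 83.0]
wrist_force: [-0.0, 5.9, 2.5]
gripper_width: 0.0555
```

Emit:
arm_command([
  {"wx": 0, "wy": 0, "wz": 0, "tx": 0, "ty": 0, "tz": -0.05, "claw": 0.6},
  {"wx": 0, "wy": 0, "wz": 0, "tx": 0, "ty": 0, "tz": -0.1, "claw": 0.6},
  {"wx": 0, "wy": 0, "wz": 0, "tx": 0, "ty": 0, "tz": -0.15, "claw": 0.6},
  {"wx": 0, "wy": 0, "wz": 0, "tx": 0, "ty": 0, "tz": -0.2, "claw": 0.6},
  {"wx": 0, "wy": 0, "wz": 0, "tx": 0, "ty": 0, "tz": -0.25, "claw": 0.6},
])

```text
t: 15.35
tcp_pos: [0.5301, 0.282, 0.1207]
tcp_rot: [-179.7, -0.1, 83.0]
wrist_force: [-2.4, 3.9, 9.8]
gripper_width: 0.0555
```

Emit:
arm_command([
  {"wx": 0, "wy": 0, "wz": 0, "tx": 0, "ty": 0, "tz": -0.1, "claw": 0.6},
  {"wx": 0, "wy": 0, "wz": 0, "tx": 0, "ty": 0, "tz": -0.12, "claw": 0.6},
  {"wx": 0, "wy": 0, "wz": 0, "tx": 0, "ty": 0, "tz": -0.13, "claw": 0.6},
  {"wx": 0, "wy": 0, "wz": 0, "tx": 0, "ty": 0, "tz": -0.14, "claw": 0.6},
  {"wx": 0, "wy": 0, "wz": 0, "tx": 0, "ty": 0, "tz": -0.14, "claw": 0.6},
])

```text
t: 15.98
tcp_pos: [0.5301, 0.2819, 0.1207]
tcp_rot: [-179.7, -0.0, 83.0]
wrist_force: [-3.4, 3.5, 8.9]
gripper_width: 0.0551
```

Run:
```python
from h import *
s,c=look("home1");print(s["wrist_force"],s["ft_torque"])
f=r.get_image("scene");t=r.get_image("top")
a=cv2.resize(f["frame"][105:185,250:330],None,fx=5,fy=5,interpolation=cv2.INTER_CUBIC)
b=cv2.resize(c["frame"][100:280,190:370],(400,400),interpolation=cv2.INTER_CUBIC)
save(0,"home",np.clip(np.hstack([a,b])*1.5,0,255).astype(np.uint8))
```

```text
15.975 [0.5301 0.2819 0.1207] [-1.7971e+02 -3.0000e-02  8.3010e+01]
[-3.36056228  3.54953599  8.88275295] [ 0.51392137  0.50534176 -0.00601745]
```

View pics/home.png

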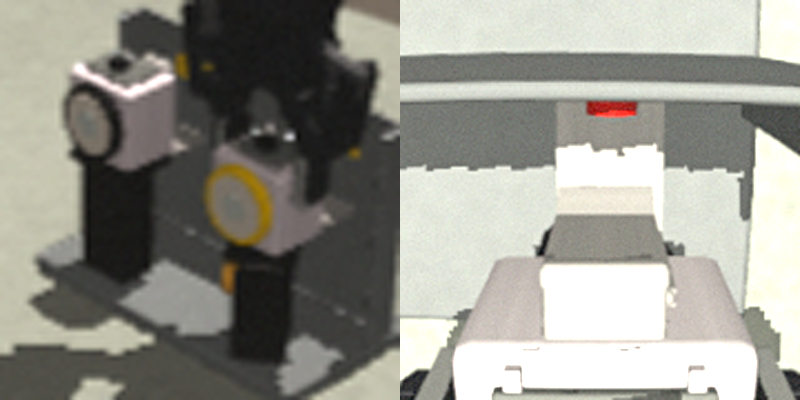

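The left panel shows the yellow lamp over the cradle, lens outward and level with its neighbour. The right panel shows the blade straight behind the hook, with the indicator still red. z has stopped dead at 0.1207 (base about 94 mm, which matches my two-view estimate of the ledge). The roller is still pulling the lamp toward the panel (Fy +3.5), so I'll ease it back onto the tongue while pressing lightly.

Emit:
arm_command([
  {"wx": 0, "wy": 0, "wz": 0, "tx": -0.04, "ty": 0.05, "tz": -0.1, "claw": 0.6},
  {"wx": 0, "wy": 0, "wz": 0, "tx": -0.04, "ty": 0.08, "tz": -0.14, "claw": 0.6},
  {"wx": 0, "wy": 0, "wz": 0, "tx": -0.04, "ty": 0.08, "tz": -0.16, "claw": 0.6},
  {"wx": 0, "wy": 0, "wz": 0, "tx": -0.04, "ty": 0.08, "tz": -0.17, "claw": 0.6},
  {"wx": 0, "wy": 0, "wz": 0, "tx": -0.04, "ty": 0.08, "tz": -0.17, "claw": 0.6},
])

```text
t: 16.75
tcp_pos: [0.5301, 0.282, 0.1207]
tcp_rot: [-179.7, 0.1, 83.0]
wrist_force: [-2.5, 1.2, 10.1]
gripper_width: 0.0557
```

Emit:
arm_command([
  {"wx": 0, "wy": 0, "wz": 0, "tx": 0, "ty": 0, "tz": -0.1, "claw": 0.6},
  {"wx": 0, "wy": 0, "wz": 0, "tx": 0, "ty": 0, "tz": -0.1, "claw": 0.3},
  {"wx": 0, "wy": 0, "wz": 0, "tx": 0, "ty": 0, "tz": -0.05, "claw": 0.1},
  {"wx": 0, "wy": 0, "wz": 0, "tx": 0, "ty": 0, "tz": 0, "claw": 0},
  {"wx": 0, "wy": 0, "wz": 0, "tx": 0, "ty": 0, "tz": 0, "claw": 0},
])

```text
t: 17.38
tcp_pos: [0.53, 0.2817, 0.1203]
tcp_rot: [-179.7, 0.1, 83.0]
wrist_force: [0.7, 0.2, 0.7]
gripper_width: 0.0852
```

Run:
```python
from h import *
s,c=look("rel1");print(s["wrist_force"],s["gripper_width"])
f=r.get_image("scene")
a=cv2.resize(f["frame"][105:185,250:330],None,fx=5,fy=5,interpolation=cv2.INTER_CUBIC)
b=cv2.resize(c["frame"][100:280,190:370],(400,400),interpolation=cv2.INTER_CUBIC)
save(0,"rel",np.clip(np.hstack([a,b])*1.5,0,255).astype(np.uint8))
```

```text
17.375 [0.53   0.2817 0.1203] [-1.7971e+02  1.2000e-01  8.3030e+01]
[0.68470782 0.17650384 0.73335725] 0.085247017514485
```

View pics/rel.png

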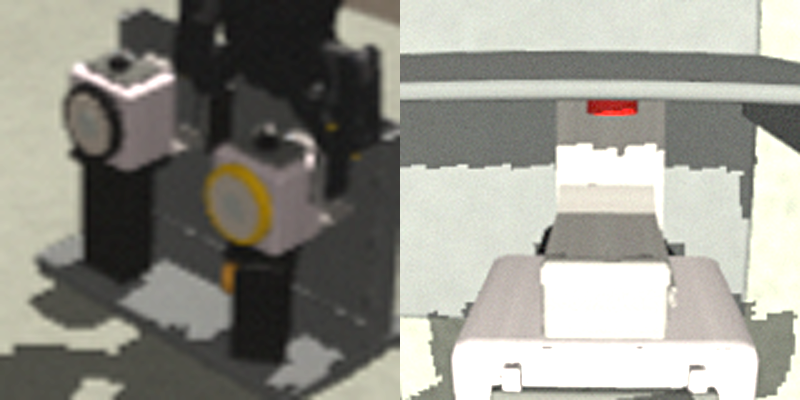

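Emit:
arm_command([
  {"wx": 0, "wy": 0, "wz": 0, "tx": 0, "ty": 0, "tz": 1, "claw": 0},
  {"wx": 0, "wy": 0, "wz": 0, "tx": 0, "ty": 0, "tz": 3, "claw": 0},
  {"wx": 0, "wy": 0, "wz": 0, "tx": 0, "ty": 0, "tz": 6, "claw": 0},
  {"wx": 0, "wy": 0, "wz": 0, "tx": 0, "ty": 0, "tz": 10, "claw": 0},
  {"wx": 0, "wy": 0, "wz": 0, "tx": 0, "ty": 0, "tz": 14, "claw": 0},
])

```text
t: 18.1
tcp_pos: [0.5302, 0.2819, 0.2638]
tcp_rot: [-179.8, 0.1, 83.0]
wrist_force: [-0.5, 0.2, -0.1]
gripper_width: 0.085
```

Emit:
arm_command([
  {"wx": 0, "wy": 0, "wz": 0, "tx": 0, "ty": -3, "tz": 1, "claw": 0},
  {"wx": 0, "wy": 0, "wz": 0, "tx": 0, "ty": -7, "tz": 1, "claw": 0},
  {"wx": 0, "wy": 0, "wz": 0, "tx": 0, "ty": -11, "tz": 1, "claw": 0},
  {"wx": 0, "wy": 0, "wz": 0, "tx": 0, "ty": -14, "tz": 1, "claw": 0},
  {"wx": 0, "wy": 0, "wz": 0, "tx": 0, "ty": -14, "tz": 1, "claw": 0},
])

```text
t: 18.73
tcp_pos: [0.5306, 0.1405, 0.2758]
tcp_rot: [-180.0, 0.0, 82.9]
wrist_force: [-0.1, 1.2, 0.6]
gripper_width: 0.0853
```

Run:
```python
from h import *
t=r.get_image("top");f=r.get_image("scene")
a=cv2.resize(f["frame"][95:195,245:345],(400,400),interpolation=cv2.INTER_CUBIC)
b=cv2.resize(t["frame"][225:375,50:200],(400,400),interpolation=cv2.INTER_CUBIC)
save(0,"fin",np.clip(np.hstack([a,b])*1.5,0,255).astype(np.uint8))
# expected seated lamp top corners & ring, projected into both fixed views for a height check
th=np.radians(-97.2);ex=np.array([np.cos(th),np.sin(th)]);ey=np.array([-ex[1],ex[0]]);O=np.array([.534,.3046])+.002*ex
for zb in(.094,.098):
    for n,c,o,k in(("scene",f,[245,95],4),("top",t,[50,225],400/150)):
        X=np.array([[*(O+(.022+a)*ex+b*ey),zb+z] for a,b,z in((-.022,-.028,.056),(-.022,.028,.056),(.022,.028,.056),(.022,.028,0),(.03,0,.0545),(.03,0,.0035))])
        T=np.linalg.inv(c["cam_to_world"]);p=X@T[:3,:3].T+T[:3,3]
        print(zb,n,((p[:,:2]/p[:,2:]*c["fx"]+[c["cx"],c["cy"]]-o)*k).round(0).tolist())
```

```text
0.094 scene [[227.0, 138.0], [281.0, 163.0], [241.0, 183.0], [238.0, 248.0], [206.0, 175.0], [204.0, 234.0]]
0.094 top [[130.0, 148.0], [145.0, 67.0], [206.0, 73.0], [236.0, 78.0], [212.0, 115.0], [238.0, 117.0]]
0.098 scene [[227.0, 133.0], [281.0, 159.0], [242.0, 179.0], [238.0, 244.0], [207.0, 171.0], [204.0, 230.0]]
0.098 top [[128.0, 148.0], [142.0, 66.0], [204.0, 73.0], [234.0, 78.0], [209.0, 115.0], [237.0, 116.0]]
```

View pics/fin.png

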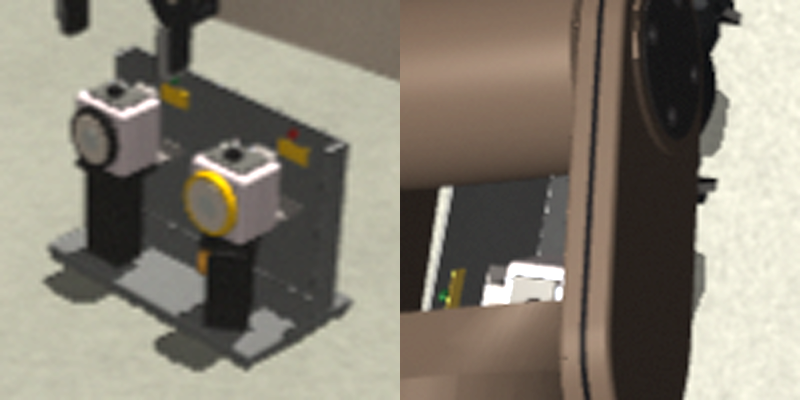

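```bash
python3 -c "
from rig import r
print(r.hand_in())"
```

```text
the job is handed in; nothing more can be done
None
```

The yellow-ring lamp head is hung on the empty hook, lens outward, slid down through the clip onto the contact ledge and released. I handed the job in at about 19 s of robot time, with the arm clear of everything.

**Seating:** Going down past the clip took up to about 7 N at first, then about 3 N. It stopped hard with the lamp's base about 94 mm above the bench. Two further light presses, about 11–12 N in all at the wrist (roughly 8–9 N on the ledge), moved it no further. That height agrees roughly with my camera estimate of the ledge (93–97 mm).

**After letting go:** The wrist force read about zero and the lamp stayed put. The last scene picture shows it upright beside its neighbour, within a few mm of where a seated lamp should be. It can't settle the last few mm of height: one corner suggested the base was nearer 97 mm.

**Not confirmed:**
- **Charging pins:** I couldn't see them. I infer they are pushed in from the hard stop on the ledge.
- **Indicator light:** The light above this position stayed red, while the neighbour's is green. I couldn't tell whether it is a working indicator.
- **Final top view:** The arm hid most of the rack, so that check was no use.

The arm did not touch the other lamp heads, the boot or the tally.

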